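# Turn the drill's status flag from red to green

### The arm

A 6-joint arm with a two-finger parallel gripper is mounted at the origin on the work surface. World frame = base frame: x ahead of the robot, y to its left, z up, the work surface at z = 0. Lengths are in mm, angles in rad, forces in N, time in s.
With the tool pointing down it reaches from about 425 to 1125 mm from the base axis. Payload 14.9 kg.
Tool frame: the origin (TCP) lies at the very end of the fingers, on their centre line; the grasp point (between the pads) lies 19 mm behind it; z points along the fingers, y is the line along which they close (so a half turn about z gives the same grasp; the last joint's range is limited). The gripper opens to 91 mm and grips with 3 to 60 N. Pads are 32 mm wide; open, the fingers measure 118 mm over their backs; the gripper's body (76 mm by 178 mm) begins 60 mm behind the grasp point.
Start: joints at [-1.158, 0.379, 1.734, -0, 1.028, -0.033], TCP at [301.824, -631.601, 213.932] pointing down, gripper open.
Joint ranges: [-2.77, 2.77], [-0.74, 2.19], [0, 2.66], [-1.06, 4.2], [0.31, 2.87], [-3.08, 3.08]. Speed limits (rad/s): [1.89, 1.89, 2.39, 3.14, 3.14, 3.14].

### API

Orientations are given as a unit quaternion [x, y, z, w].
In Python, from cell import robot, optics gives the robot as it stands. The module is installed in compiled form; this text tells all that it offers.
- The arm moves only by the tool carry_out, never from a script. Its argument "motion" is a list of rows, each an object of numbers: "tx", "ty", "tz": the shift along the tool's x, y, z as a fraction of full scale; "wx", "wy", "wz": the turn, a rotation vector about the tool's x, y, z as a fraction of full scale; "hand": the closure in counts, from 0 (fully open) to 255 (shut). A call has 1 to 12 rows; each row is the pose to reach, as a shift and turn from the pose commanded when the call began, along the tool's axes at that moment; what a row does not reach only later rows make up. Full scale, the value 1, is 1 m for a shift and 90 degrees for a turn. A row lasts 1/12 s, in which the tool goes at most 41.7 mm and 7.16 degrees, less where a joint would pass 70% of its speed; a pose out of reach is approached as far as the arm can. A call with a number of a shift or a turn outside -1 to 1 is refused whole. A call with a gripper value outside its range is refused whole. The fingers move at their own pace and stop on an object; the grip force is fixed at half the most. Time passes only in rows, so rows that repeat a pose let the fingers close. It gives the time, the measured TCP pose, the force, the opening and the grip force at its end, in the units of the state.
- robot.get_obs(): the state, without advancing time (a new reading comes with each control period).
- optics.grab_frame(name): name is "scene" or "top" or "wrist"; returns (picture, depth): 480x640x3 uint8, blue, green, red; 480x640 float32, mm along the optical axis (not along the pixel's ray), 0 where there is no reading.
- optics.camera_params(name): a dict with "mtx" (3x3 intrinsics, pixels), "world_from_camera" (4x4, takes a point from camera to world coordinates). Camera axes: x right, y down, z forward; pixel columns grow to the right and rows downward; lengths in mm; the calibration is good to about 2 mm. A picture is of the moment at which its call begins: read the wrist's pose just before it. camera_params takes no time and is no camera call; for the wrist camera it gives the pose at the moment of the call.
- robot.close_job(): hands the job in; it is judged then, once.
The state is a dict: "time_s": time; "joint_pos": joint angles; "joint_vel": joint speeds; "effort": joint torques, N m; "ee_pos": TCP position; "eef_rot": TCP orientation; "ft_force": force on the tool from outside, world axes, zero at the start; "ft_torque": the same for the moment, N m; "finger_gap": opening from 0.0 (shut) to 1.0 (fully open); "grip_force": force on a finger pad.
Only numpy, scipy, OpenCV 4.12 (cv2) and the standard library are available. Lean on these libraries where they do the work, as an engineer would, in place of code of your own. Each camera call takes 0.05 s, during which the arm holds its last target. There are 200 camera calls.

### The job

The pillar drill is free again: on the status stand with the yellow base, push the hinged paddle right over its axle with the fingertips, so that it lies fully flat on the other side with its green face up, and then leave it. Do not lift the stand, tip it or shift it along the bench, and do not disturb the blue stand, its flag or the things lying about.

Things in the scene. Friction and masses are not known exactly. Their poses are not given: they have to be found in the camera images.
- yellow_stand: Status-flag stand, loose and heavy (2.4 kg). Yellow base plate 170 mm (x) by 140 mm (y) by 12 mm; two upright cheeks 47 mm either side of the middle, up to 100 mm high, 84 mm clear between them, carry a level axle along y. Origin: centre of the base's underside, on the bench. x axis: from the axle to the side where the paddle lies at the start; z up.
- yellow_flag (a joint): Angle of the yellow stand's paddle about its axle, rad: 0 = flat on the stand's +x side, red face (white bar) up; pi/2 = upright; pi (end stop) = flat on the -x side, green face (white disc) up. Starts between 0 and 0.3. Paddle and tail weigh 60 to 120 g; the hinge is stiff (0.07 N m): it stays at any angle where it is left and moves only while pushed.
- yellow_axle (a point): Middle of the yellow stand's axle, 90 mm above the bench, over the middle of the base; axes as the stand's. On each cheek a dark steel crossbar (76 mm along x, 10 mm wide, top 86.5 mm above the bench) supports the flat paddle on either side.
- yellow_edge (a point): Middle of the free edge of the yellow stand's paddle, 95 mm from the axle, half-way through its thickness. The paddle is a plate 5 mm thick, 110 mm wide along the axle, reaching from 15 to 95 mm from the axle.
- yellow_tail (a point): Middle of the end of the bare aluminium finger tail, 60 mm from the axle, opposite to the paddle and in one piece and one plane with it: pressing the tail down raises the paddle. 36 mm wide along the axle, 5 mm thick; point half-way through the thickness.
- blue_stand: A second stand of the same make and size, base painted blue; origin and axes as for the yellow one. It belongs to another machine and is to be left alone.
- blue_edge (a point): Middle of the free edge of the blue stand's paddle, 95 mm from its axle. That paddle lies nearly flat on the blue stand's +x side, red face up.
- offcut: Loose pine offcut lying on the bench, 40 mm (x) by 80 mm (y) by 22 mm high. Origin: centre of its underside.
- screwdriver: Loose screwdriver with a red handle, 180 mm long, lying along its x axis (blade to +x). Origin: on the bench under its middle.
- bottle: Loose white plastic glue bottle with a red cap and blue label, 52 mm diameter, 110 mm high, standing. Origin: centre of its underside.
Things that resemble listed ones, but are neither listed nor needed, are in the scene too. What is shaped like the yellow_stand but pink or purple is not meant.

How it is judged:
By the outcome, as a careful person would: the job done as asked, in the order asked, and still so for the second after the job is handed in, with the robot touching nothing.
It also fails if it takes over 53 s, if anything falls off the work surface, if the arm or the gripper's body presses on something with over 40 N, if the wrist force passes 120 N, or if a joint passes its speed limit or range.

## Working session

There is one attempt and no reset: what is moved stays moved. The work goes in short steps, Python scripts to look and compute and a tool call to move; the robot and the scene stay as the last step left them, time stands still between calls to the robot, and variables do not carry over. Pictures are saved under pics/ and viewed, at most 10 in all, crops included, and the job is handed in when it is done.

Besides the shell and the picture viewer there is one more tool, called after "Request:" as name(argument=value, ...) on one line, values as JSON. carry_out: Moves the arm, as the interface text tells. Shift numbers are shares of 1 m and turn numbers shares of 90 degrees, none past 1 either way. Its arguments: {"type":"object","properties":{"motion":{"type":"array"}},"required":["motion"]}

```bash
mkdir -p pics; python3 - <<'E'
from cell import robot, optics
import cv2,numpy as np
for n in("scene","top"):
    p,d=optics.grab_frame(n); cv2.imwrite(f"pics/{n}0.png",p); np.save(f"{n}d.npy",d)
    c=optics.camera_params(n); np.savez(f"{n}c.npz",m=c["mtx"],T=c["world_from_camera"]); print(np.round(c["world_from_camera"],3),c["mtx"])
o=robot.get_obs();print(o["time_s"],o["ee_pos"],o["eef_rot"],o["finger_gap"])
E
```

```text
[[-5.300000e-01  6.680000e-01 -5.220000e-01  1.152687e+03]
 [ 8.480000e-01  4.240000e-01 -3.180000e-01  4.117730e+02]
 [ 9.000000e-03 -6.110000e-01 -7.910000e-01  8.816350e+02]
 [ 0.000000e+00  0.000000e+00  0.000000e+00  1.000000e+00]] [[453.55110756   0.         326.30106351]
 [  0.         453.55110756 251.09385131]
 [  0.           0.           1.        ]]
[[-2.100000e-02 -9.800000e-01  1.960000e-01  3.766970e+02]
 [-9.990000e-01  1.600000e-02 -2.800000e-02  8.685800e+01]
 [ 2.400000e-02 -1.970000e-01 -9.800000e-01  1.211647e+03]
 [ 0.000000e+00  0.000000e+00  0.000000e+00  1.000000e+00]] [[568.86627237   0.         314.0696175 ]
 [  0.         568.86627237 241.86938831]
 [  0.           0.           1.        ]]
0.1 [ 301.67625656 -631.27553967  213.35241585] [ 9.75259315e-01  2.21063389e-01 -9.79139656e-05 -4.86735668e-04] 1.0032199550686585
```

View pics/top0.png

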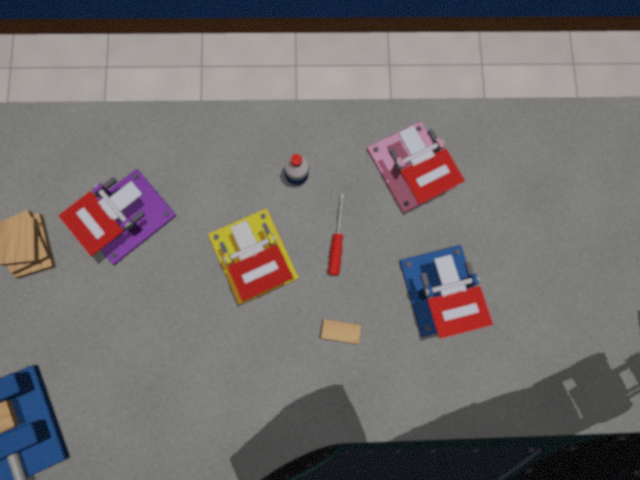

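View pics/scene0.png

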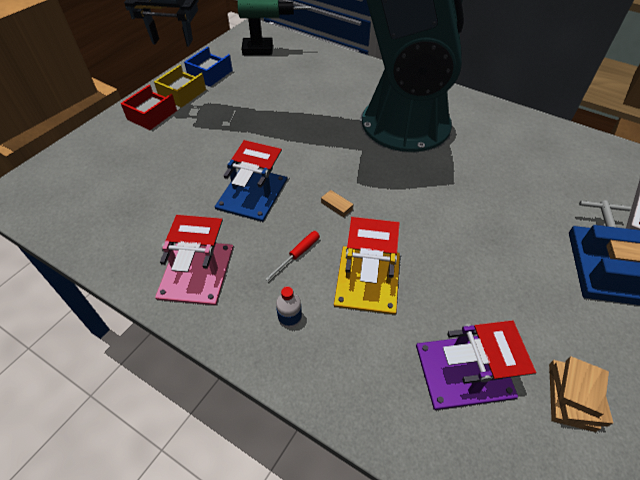

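The top view shows the yellow stand around (253,257), with its red paddle at (260,272) pointing towards the robot. The tail is at (245,235), the bottle at (296,170), the screwdriver at (337,240) and the offcut at (341,331). I'll measure the stand from the depth.

```bash
cat > h.py <<'E'
import cv2,numpy as np
def cloud(p,d,m,T):
    v,u=np.mgrid[:480,:640]
    c=np.stack([(u-m[0,2])/m[0,0]*d,(v-m[1,2])/m[1,1]*d,d],-1)
    return c@T[:3,:3].T+T[:3,3]
E
python3 - <<'E'
from h import *
W={};
for n,box in(("top",(200,200,305,310)),("scene",(325,205,410,320))):
    p=cv2.imread(f"pics/{n}0.png");d=np.load(f"{n}d.npy");c=np.load(f"{n}c.npz")
    X=cloud(p,d,c["m"],c["T"]);hsv=cv2.cvtColor(p,cv2.COLOR_BGR2HSV)
    R=np.zeros(d.shape,bool);R[box[1]:box[3],box[0]:box[2]]=1;R&=d>0
    H,S,V=[hsv[...,i] for i in range(3)]
    y=R&(abs(H.astype(int)-28)<8)&(S>150); r=R&((H<8)|(H>172))&(S>150)
    y&=(X[...,2]>0)&(X[...,2]<30)
    r=cv2.erode(r.astype(np.uint8),np.ones((3,3)))>0
    rp=X[r]; rp=rp[abs(rp[:,2]-np.median(rp[:,2]))<30]
    print(n,"yellow",y.sum(),np.median(X[y][:,2]),cv2.minAreaRect(X[y][:,:2].astype(np.float32)))
    print(" red n",len(rp),rp.mean(0),cv2.minAreaRect(rp[:,:2].astype(np.float32)))
    k,*_=np.linalg.lstsq(np.c_[rp[:,:2]-rp[:,:2].mean(0),np.ones(len(rp))],rp[:,2],rcond=None);print(" plane",k)
    w=R&(S<50)&(V>150)&(X[...,2]>60); print(" white",w.sum(),cv2.minAreaRect(np.argwhere(w)[:,::-1].astype(np.float32)))
    l,cc,st,ce=cv2.connectedComponentsWithStats(w.astype(np.uint8))
    for i in range(1,l):
        if st[i,4]>20: q=X[cc==i];print("  ",ce[i],st[i,4],np.median(q,0),q[:,2].min(),q[:,2].max())
E
```

```text
top yellow 1197 11.676247178022095 ((589.408203125, 184.6504669189453), (167.736572265625, 136.44384765625), 23.667627334594727)
 red n 1144 [539.37214728 163.49245298 103.38746305] ((540.6853637695312, 163.2700958251953), (73.5309829711914, 101.68817901611328), 23.069149017333984)
 plane [-1.81768656e-01 -8.23704412e-02  1.03387463e+02]
 white 1024 ((249.28350830078125, 249.76287841796875), (56.8593864440918, 53.711814880371094), 66.03751373291016)
   [245.98459384 241.00140056] 714 [603.47133378 193.21625845  89.89456456] 76.56938422007056 98.67972158473799
   [259.54071661 271.60260586] 307 [540.44546307 162.91555532 103.39846057] 96.3161574652188 110.15885376735264
scene yellow 1524 10.7101211925077 ((592.84423828125, 184.38189697265625), (165.7620849609375, 138.65260314941406), 23.89698028564453)
 red n 955 [542.19575107 162.52802349 102.01742371] ((541.097900390625, 162.2337646484375), (75.67625427246094, 105.02311706542969), 23.97406768798828)
 plane [-1.77671816e-01 -8.03605307e-02  1.02017424e+02]
 white 844 ((372.21405029296875, 253.0556640625), (54.876373291015625, 46.492034912109375), 62.59242630004883)
   [373.04694836 234.29107981] 213 [541.65919894 161.56563989 102.50916611] 97.54512429122428 106.6065851525475
   [369.98543689 263.96440129] 618 [606.04867539 192.95983495  88.46623206] 75.11554477378706 97.3165570067465
```

Request:
carry_out(motion=[{"tx": 0.653,"ty": -0.61,"tz": 0,"wx": 0,"wy": 0,"wz": 0.02,"hand": 255},{"tx": 0.653,"ty": -0.61,"tz": 0,"wx": 0,"wy": 0,"wz": 0.02,"hand": 255},{"tx": 0.653,"ty": -0.61,"tz": 0,"wx": 0,"wy": 0,"wz": 0.02,"hand": 255},{"tx": 0.653,"ty": -0.61,"tz": 0,"wx": 0,"wy": 0,"wz": 0.02,"hand": 255},{"tx": 0.653,"ty": -0.61,"tz": 0,"wx": 0,"wy": 0,"wz": 0.02,"hand": 255},{"tx": 0.653,"ty": -0.61,"tz": 0,"wx": 0,"wy": 0,"wz": 0.02,"hand": 255},{"tx": 0.653,"ty": -0.61,"tz": 0,"wx": 0,"wy": 0,"wz": 0.02,"hand": 255},{"tx": 0.653,"ty": -0.61,"tz": 0,"wx": 0,"wy": 0,"wz": 0.02,"hand": 255},{"tx": 0.653,"ty": -0.61,"tz": 0,"wx": 0,"wy": 0,"wz": 0.02,"hand": 255},{"tx": 0.653,"ty": -0.61,"tz": 0,"wx": 0,"wy": 0,"wz": 0.02,"hand": 255},{"tx": 0.653,"ty": -0.61,"tz": 0,"wx": 0,"wy": 0,"wz": 0.02,"hand": 255},{"tx": 0.653,"ty": -0.61,"tz": 0,"wx": 0,"wy": 0,"wz": 0.02,"hand": 255}])

```text
time_s: 1.1
ee_pos: [484.5, -164.1, 213.9]
eef_rot: [0.979, 0.206, 0.0, -0.0]
ft_force: [1.0, -1.6, -0.2]
finger_gap: 0.156
grip_force: 0.0
```

Request:
carry_out(motion=[{"tx": 0.27,"ty": -0.265,"hand": 255},{"tx": 0.27,"ty": -0.265,"hand": 255},{"tx": 0.27,"ty": -0.265,"hand": 255},{"tx": 0.27,"ty": -0.265,"hand": 255},{"tx": 0.27,"ty": -0.265,"hand": 255},{"tx": 0.27,"ty": -0.265,"hand": 255},{"tx": 0.27,"ty": -0.265,"hand": 255},{"tx": 0.27,"ty": -0.265,"hand": 255},{"tx": 0.27,"ty": -0.265,"hand": 255},{"tx": 0.27,"ty": -0.265,"hand": 255},{"tx": 0.27,"ty": -0.265,"hand": 255},{"tx": 0.27,"ty": -0.265,"hand": 255}])

```text
schema error: expected keys tx, ty, tz, wx, wy, wz, hand
```

```bash
python3 - <<'E'
from cell import robot, optics
import cv2,numpy as np
o=robot.get_obs();print(o["time_s"],o["ee_pos"],o["eef_rot"],o["ft_force"],o["finger_gap"])
dp=np.array([591,184.5])-o["ee_pos"][:2];e=np.array([.9157,.4019]);print("stand x of tcp",e@dp,"lateral",[e[1],-e[0]]@dp)
p,d=optics.grab_frame("wrist");cv2.imwrite("pics/w1.png",p)
E
```

```text
1.1 [ 484.46946681 -164.06509541  213.94596645] [ 9.78628931e-01  2.05634180e-01  8.16758755e-06 -2.36064970e-06] [ 1.00479345 -1.60586851 -0.16764994] 0.15633337276573012
stand x of tcp 237.63832108543969 lateral -276.3664365818557
```

View pics/w1.png

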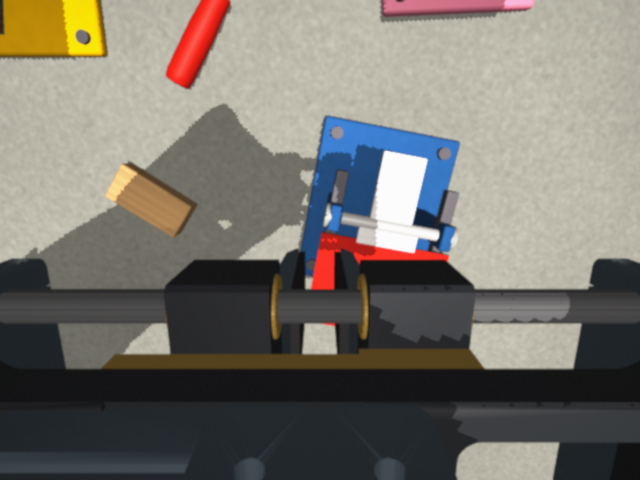

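The second move was refused because every row needs all seven keys. The wrist view was therefore taken in transit: the fingers are over the blue paddle at (330,270), and the yellow base is at the upper left (50,25). I'll resend it.

Request:
carry_out(motion=[{"tx": 0.277,"ty": -0.276,"tz": 0,"wx": 0,"wy": 0,"wz": 0,"hand": 255},{"tx": 0.277,"ty": -0.276,"tz": 0,"wx": 0,"wy": 0,"wz": 0,"hand": 255},{"tx": 0.277,"ty": -0.276,"tz": 0,"wx": 0,"wy": 0,"wz": 0,"hand": 255},{"tx": 0.277,"ty": -0.276,"tz": 0,"wx": 0,"wy": 0,"wz": 0,"hand": 255},{"tx": 0.277,"ty": -0.276,"tz": 0,"wx": 0,"wy": 0,"wz": 0,"hand": 255},{"tx": 0.277,"ty": -0.276,"tz": 0,"wx": 0,"wy": 0,"wz": 0,"hand": 255},{"tx": 0.277,"ty": -0.276,"tz": 0,"wx": 0,"wy": 0,"wz": 0,"hand": 255},{"tx": 0.277,"ty": -0.276,"tz": 0,"wx": 0,"wy": 0,"wz": 0,"hand": 255},{"tx": 0.277,"ty": -0.276,"tz": 0,"wx": 0,"wy": 0,"wz": 0,"hand": 255},{"tx": 0.277,"ty": -0.276,"tz": 0,"wx": 0,"wy": 0,"wz": 0,"hand": 255},{"tx": 0.277,"ty": -0.276,"tz": 0,"wx": 0,"wy": 0,"wz": 0,"hand": 255},{"tx": 0.277,"ty": -0.276,"tz": 0,"wx": 0,"wy": 0,"wz": 0,"hand": 255}])

```text
time_s: 2.15
ee_pos: [626.4, 198.4, 213.3]
eef_rot: [0.978, 0.206, -0.001, 0.0]
ft_force: [0.4, -0.1, -0.2]
finger_gap: 0.005
grip_force: 0.0
```

```bash
cat > s.py <<'E'
from cell import robot, optics
import cv2,numpy as np,sys
o=robot.get_obs();print(o["time_s"],np.round(o["ee_pos"],1),np.round(o["eef_rot"],3),np.round(o["ft_force"],1),o["finger_gap"])
dp=np.array([591,184.5])-o["ee_pos"][:2];e=np.array([.9157,.4019]);print("stand x of tcp",e@dp,"lateral",[e[1],-e[0]]@dp)
if len(sys.argv)>2:
    p,d=optics.grab_frame(sys.argv[1]);cv2.imwrite("pics/%s.png"%sys.argv[2],p);np.save("last.npy",d)
E
python3 s.py wrist w2
```

```text
2.15 [626.4 198.4 213.3] [ 0.978  0.206 -0.001  0.   ] [ 0.4 -0.1 -0.2] 0.005231184264586292
stand x of tcp -38.03784250505374 lateral -1.4851225333627802
```

View pics/w2.png

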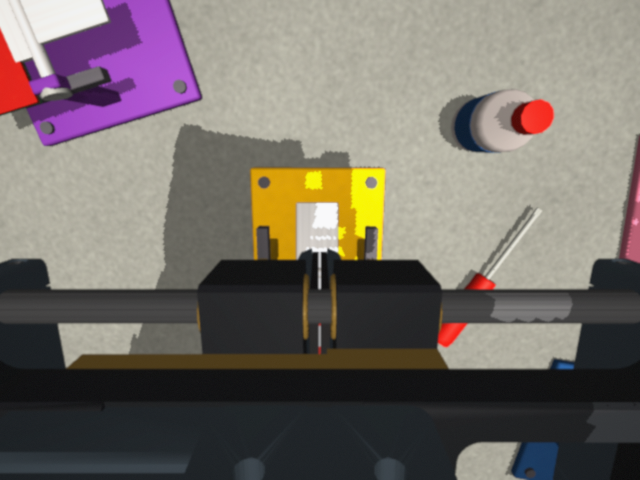

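The tail, at (318,225), is centred under the fingers at (319,270). Next I'll press it down.

Request:
carry_out(motion=[{"tx": 0.002,"ty": 0,"tz": 0.035,"wx": 0,"wy": 0,"wz": 0,"hand": 255},{"tx": 0.002,"ty": 0,"tz": 0.07,"wx": 0,"wy": 0,"wz": 0,"hand": 255},{"tx": 0.002,"ty": 0,"tz": 0.1,"wx": 0,"wy": 0,"wz": 0,"hand": 255},{"tx": 0.002,"ty": 0,"tz": 0.112,"wx": 0,"wy": 0,"wz": 0,"hand": 255},{"tx": 0.002,"ty": 0,"tz": 0.116,"wx": 0,"wy": 0,"wz": 0,"hand": 255},{"tx": 0.002,"ty": 0,"tz": 0.119,"wx": 0,"wy": 0,"wz": 0,"hand": 255},{"tx": 0.002,"ty": 0,"tz": 0.122,"wx": 0,"wy": 0,"wz": 0,"hand": 255},{"tx": 0.002,"ty": 0,"tz": 0.125,"wx": 0,"wy": 0,"wz": 0,"hand": 255},{"tx": 0.002,"ty": 0,"tz": 0.128,"wx": 0,"wy": 0,"wz": 0,"hand": 255},{"tx": 0.002,"ty": 0,"tz": 0.131,"wx": 0,"wy": 0,"wz": 0,"hand": 255},{"tx": 0.002,"ty": 0,"tz": 0.134,"wx": 0,"wy": 0,"wz": 0,"hand": 255},{"tx": 0.002,"ty": 0,"tz": 0.137,"wx": 0,"wy": 0,"wz": 0,"hand": 255}])

```text
time_s: 3.2
ee_pos: [628.9, 199.0, 77.2]
eef_rot: [0.979, 0.206, 0.0, -0.0]
ft_force: [0.7, -0.5, 4.3]
finger_gap: 0.006
grip_force: 1.7
```

Request:
carry_out(motion=[{"tx": 0,"ty": 0,"tz": 0.003,"wx": 0,"wy": 0,"wz": 0,"hand": 255},{"tx": 0,"ty": 0,"tz": 0.006,"wx": 0,"wy": 0,"wz": 0,"hand": 255},{"tx": 0,"ty": 0,"tz": 0.009,"wx": 0,"wy": 0,"wz": 0,"hand": 255},{"tx": 0,"ty": 0,"tz": 0.012,"wx": 0,"wy": 0,"wz": 0,"hand": 255},{"tx": 0,"ty": 0,"tz": 0.014,"wx": 0,"wy": 0,"wz": 0,"hand": 255},{"tx": 0,"ty": 0,"tz": 0.016,"wx": 0,"wy": 0,"wz": 0,"hand": 255},{"tx": 0,"ty": 0,"tz": 0.018,"wx": 0,"wy": 0,"wz": 0,"hand": 255},{"tx": 0,"ty": 0,"tz": 0.02,"wx": 0,"wy": 0,"wz": 0,"hand": 255},{"tx": 0,"ty": 0,"tz": 0.022,"wx": 0,"wy": 0,"wz": 0,"hand": 255},{"tx": 0,"ty": 0,"tz": 0.024,"wx": 0,"wy": 0,"wz": 0,"hand": 255}])

```text
time_s: 4.03
ee_pos: [628.6, 198.9, 52.7]
eef_rot: [0.979, 0.206, -0.0, 0.0]
ft_force: [1.4, 0.1, 2.2]
finger_gap: 0.005
grip_force: 0.9
```

```bash
python3 s.py scene s2; python3 -c "
import cv2;cv2.imwrite('pics/s2c.png',cv2.resize(cv2.imread('pics/s2.png')[130:350,230:500],None,fx=2.6,fy=2.6))"
```

```text
4.0333 [628.6 198.9  52.7] [ 0.979  0.206 -0.     0.   ] [1.4 0.1 2.2] 0.004720141243974037
stand x of tcp -40.170992357667785 lateral -1.916125130770978
```

View pics/s2c.png

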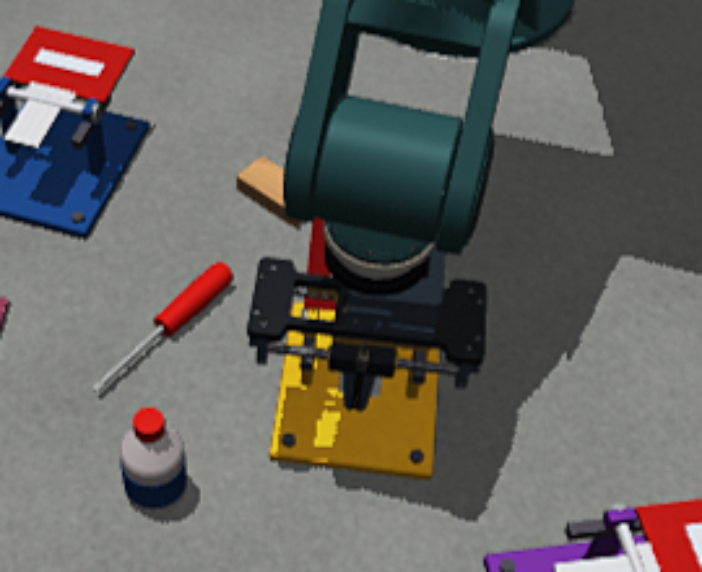

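The wrist hides the paddle in this view: the fingers are at (358,375) on the tail and the stand hasn't moved. The forces fit a paddle at about 60°. I'll retract up and go round to the paddle side.

Request:
carry_out(motion=[{"tx": 0,"ty": 0,"tz": -0.03,"wx": 0,"wy": 0,"wz": 0,"hand": 255},{"tx": 0,"ty": 0,"tz": -0.07,"wx": 0,"wy": 0,"wz": 0,"hand": 255},{"tx": 0,"ty": 0,"tz": -0.11,"wx": 0,"wy": 0,"wz": 0,"hand": 255},{"tx": 0,"ty": 0,"tz": -0.15,"wx": 0,"wy": 0,"wz": 0,"hand": 255},{"tx": 0,"ty": 0,"tz": -0.19,"wx": 0,"wy": 0,"wz": 0,"hand": 255},{"tx": 0,"ty": 0,"tz": -0.2,"wx": 0,"wy": 0,"wz": 0,"hand": 255},{"tx": -0.04,"ty": 0,"tz": -0.2,"wx": 0,"wy": 0,"wz": 0,"hand": 255},{"tx": -0.08,"ty": 0,"tz": -0.2,"wx": 0,"wy": 0,"wz": 0,"hand": 255},{"tx": -0.12,"ty": 0,"tz": -0.2,"wx": 0,"wy": 0,"wz": 0,"hand": 255},{"tx": -0.16,"ty": 0,"tz": -0.2,"wx": 0,"wy": 0,"wz": 0,"hand": 255},{"tx": -0.16,"ty": 0,"tz": -0.2,"wx": 0,"wy": 0,"wz": 0,"hand": 255}])

```text
time_s: 5.0
ee_pos: [475.9, 132.3, 251.3]
eef_rot: [0.979, 0.206, -0.002, 0.0]
ft_force: [1.0, 0.4, -0.4]
finger_gap: 0.001
grip_force: 0.0
```

```bash
python3 s.py wrist w3; python3 - <<'E'
from h import *
from cell import optics
c=optics.camera_params("wrist");p=cv2.imread("pics/w3.png");d=np.load("last.npy")
X=cloud(p,d,c["mtx"],c["world_from_camera"])
S=np.stack([(X[...,:2]-[591,184.5])@[-.9157,-.4019],(X[...,:2]-[591,184.5])@[.4019,-.9157],X[...,2]],-1)
H,s,V=cv2.split(cv2.cvtColor(p,cv2.COLOR_BGR2HSV))
m=(d>0)&(abs(S[...,0])<110)&(abs(S[...,1])<60)&(S[...,2]>110)&(S[...,2]<195)
for k,mm in(("green",m&(H>40)&(H<90)&(s>80)),("red",m&((H<8)|(H>172))&(s>120)),("all",m)):
    q=S[mm]; print(k,len(q)); 
    if len(q)>20: t=np.arctan2(q[:,2]-90,q[:,0]);print(np.percentile(q,[2,50,98],axis=0).round(1),np.median(t))
E
```

```text
5.0 [475.9 132.3 251.3] [ 0.979  0.206 -0.002  0.   ] [ 1.   0.4 -0.4] 0.0009415293157449406
stand x of tcp 126.34745224709638 lateral -1.506693283490667
green 161
[[ 42.4 -50.7 173. ]
 [ 42.5   1.3 174.4]
 [ 42.6  52.9 175.6]] 1.104149539039644
red 5416
[[  4.4 -51.2 111.8]
 [ 28.7   1.3 157.2]
 [ 40.7  54.1 176.6]] 1.1689600720224478
all 7192
[[  4.9 -51.2 112.3]
 [ 27.2   1.7 155.2]
 [ 43.1  54.5 176.5]] 1.1719326306308941
```

View pics/w3.png

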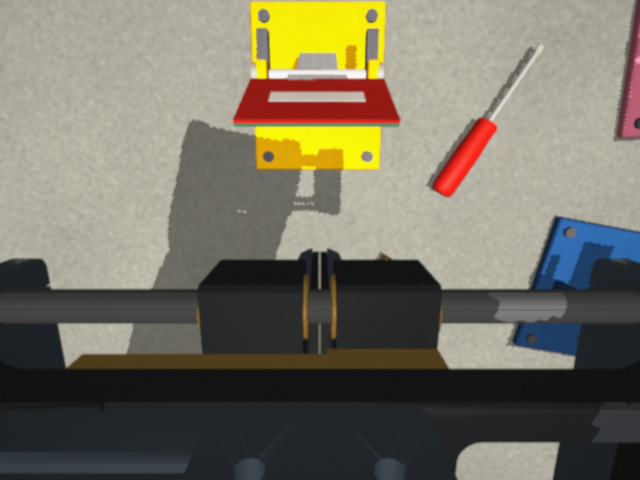

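The paddle is now at about 65°: its free edge is at rows ~122, columns 235–398, which measures as x≈42, z≈175 in the stand frame. The stand hasn't moved. I'll descend and push from the green side.

Request:
carry_out(motion=[{"tx": 0,"ty": 0,"tz": 0.04,"wx": 0,"wy": 0,"wz": 0,"hand": 255},{"tx": 0,"ty": 0,"tz": 0.08,"wx": 0,"wy": 0,"wz": 0,"hand": 255},{"tx": 0,"ty": 0,"tz": 0.113,"wx": 0,"wy": 0,"wz": 0,"hand": 255},{"tx": 0.03,"ty": 0,"tz": 0.113,"wx": 0,"wy": 0,"wz": 0,"hand": 255},{"tx": 0.055,"ty": 0,"tz": 0.113,"wx": 0,"wy": 0,"wz": 0,"hand": 255},{"tx": 0.062,"ty": 0,"tz": 0.113,"wx": 0,"wy": 0,"wz": 0,"hand": 255},{"tx": 0.069,"ty": 0,"tz": 0.113,"wx": 0,"wy": 0,"wz": 0,"hand": 255},{"tx": 0.075,"ty": 0,"tz": 0.113,"wx": 0,"wy": 0,"wz": 0,"hand": 255},{"tx": 0.082,"ty": 0,"tz": 0.113,"wx": 0,"wy": 0,"wz": 0,"hand": 255},{"tx": 0.089,"ty": 0,"tz": 0.113,"wx": 0,"wy": 0,"wz": 0,"hand": 255},{"tx": 0.096,"ty": 0,"tz": 0.113,"wx": 0,"wy": 0,"wz": 0,"hand": 255},{"tx": 0.103,"ty": 0,"tz": 0.113,"wx": 0,"wy": 0,"wz": 0,"hand": 255}])

```text
time_s: 6.05
ee_pos: [576.9, 176.1, 140.2]
eef_rot: [0.979, 0.206, 0.0, -0.0]
ft_force: [-0.5, -1.7, 1.7]
finger_gap: 0.008
grip_force: 0.7
```

```bash
python3 s.py
```

```text
6.05 [576.9 176.1 140.2] [ 0.979  0.206  0.    -0.   ] [-0.5 -1.7  1.7] 0.007978752312785095
stand x of tcp 16.300469404013267 lateral -2.0220694165740216
```

Request:
carry_out(motion=[{"tx": 0.008,"ty": 0,"tz": 0,"wx": 0,"wy": 0,"wz": 0,"hand": 255},{"tx": 0.015,"ty": 0,"tz": 0,"wx": 0,"wy": 0,"wz": 0,"hand": 255},{"tx": 0.024,"ty": 0,"tz": 0.003,"wx": 0,"wy": 0,"wz": 0,"hand": 255},{"tx": 0.03,"ty": 0,"tz": 0.007,"wx": 0,"wy": 0,"wz": 0,"hand": 255},{"tx": 0.036,"ty": 0,"tz": 0.012,"wx": 0,"wy": 0,"wz": 0,"hand": 255},{"tx": 0.041,"ty": 0,"tz": 0.017,"wx": 0,"wy": 0,"wz": 0,"hand": 255},{"tx": 0.046,"ty": 0,"tz": 0.023,"wx": 0,"wy": 0,"wz": 0,"hand": 255},{"tx": 0.05,"ty": 0,"tz": 0.028,"wx": 0,"wy": 0,"wz": 0,"hand": 255},{"tx": 0.054,"ty": 0,"tz": 0.034,"wx": 0,"wy": 0,"wz": 0,"hand": 255},{"tx": 0.057,"ty": 0,"tz": 0.038,"wx": 0,"wy": 0,"wz": 0,"hand": 255},{"tx": 0.06,"ty": 0,"tz": 0.041,"wx": 0,"wy": 0,"wz": 0,"hand": 255},{"tx": 0.061,"ty": 0,"tz": 0.042,"wx": 0,"wy": 0,"wz": 0,"hand": 255}])

```text
time_s: 7.05
ee_pos: [632.4, 200.6, 97.3]
eef_rot: [0.979, 0.206, -0.0, -0.0]
ft_force: [0.6, -0.7, 0.4]
finger_gap: 0.006
grip_force: 0.3
```

```bash
python3 s.py
```

```text
7.05 [632.4 200.6  97.3] [ 0.979  0.206 -0.    -0.   ] [ 0.6 -0.7  0.4] 0.005630840205145634
stand x of tcp -44.387339105552066 lateral -1.9220916621243587
```

Request:
carry_out(motion=[{"tx": 0.005,"ty": 0,"tz": 0,"wx": 0,"wy": 0,"wz": 0,"hand": 255},{"tx": 0.008,"ty": 0,"tz": 0.001,"wx": 0,"wy": 0,"wz": 0,"hand": 255},{"tx": 0.008,"ty": 0,"tz": 0.002,"wx": 0,"wy": 0,"wz": 0,"hand": 255},{"tx": 0.008,"ty": 0,"tz": 0.003,"wx": 0,"wy": 0,"wz": 0,"hand": 255},{"tx": 0.008,"ty": 0,"tz": 0.004,"wx": 0,"wy": 0,"wz": 0,"hand": 255},{"tx": 0.008,"ty": 0,"tz": 0.0045,"wx": 0,"wy": 0,"wz": 0,"hand": 255},{"tx": 0.008,"ty": 0,"tz": 0.005,"wx": 0,"wy": 0,"wz": 0,"hand": 255}])

```text
time_s: 7.63
ee_pos: [639.5, 203.7, 92.9]
eef_rot: [0.979, 0.206, 0.0, -0.0]
ft_force: [0.4, -0.7, 0.7]
finger_gap: 0.009
grip_force: 0.3
```

Request:
carry_out(motion=[{"tx": 0,"ty": 0,"tz": 0.0005,"wx": 0,"wy": 0,"wz": 0,"hand": 255},{"tx": 0,"ty": 0,"tz": 0.001,"wx": 0,"wy": 0,"wz": 0,"hand": 255},{"tx": 0,"ty": 0,"tz": 0.001,"wx": 0,"wy": 0,"wz": 0,"hand": 255}])

```text
time_s: 7.88
ee_pos: [639.6, 203.7, 92.6]
eef_rot: [0.979, 0.206, -0.0, -0.0]
ft_force: [-3.6, -1.4, 10.1]
finger_gap: 0.006
grip_force: 5.0
```

The force has risen to 10 N at z = 92.6, where a flat paddle's top face should be 92.5. I'll lift off and check.

Request:
carry_out(motion=[{"tx": 0,"ty": 0,"tz": 0.0005,"wx": 0,"wy": 0,"wz": 0,"hand": 255},{"tx": 0,"ty": 0,"tz": 0.0005,"wx": 0,"wy": 0,"wz": 0,"hand": 255},{"tx": 0,"ty": 0,"tz": -0.03,"wx": 0,"wy": 0,"wz": 0,"hand": 255},{"tx": 0,"ty": 0,"tz": -0.07,"wx": 0,"wy": 0,"wz": 0,"hand": 255},{"tx": 0,"ty": 0,"tz": -0.11,"wx": 0,"wy": 0,"wz": 0,"hand": 255},{"tx": 0,"ty": 0,"tz": -0.15,"wx": 0,"wy": 0,"wz": 0,"hand": 255},{"tx": -0.04,"ty": 0,"tz": -0.16,"wx": 0,"wy": 0,"wz": 0,"hand": 255},{"tx": -0.08,"ty": 0,"tz": -0.16,"wx": 0,"wy": 0,"wz": 0,"hand": 255},{"tx": -0.12,"ty": 0,"tz": -0.16,"wx": 0,"wy": 0,"wz": 0,"hand": 255},{"tx": -0.16,"ty": 0,"tz": -0.16,"wx": 0,"wy": 0,"wz": 0,"hand": 255},{"tx": -0.18,"ty": 0,"tz": -0.16,"wx": 0,"wy": 0,"wz": 0,"hand": 255},{"tx": -0.18,"ty": 0,"tz": -0.16,"wx": 0,"wy": 0,"wz": 0,"hand": 255}])

```text
time_s: 8.88
ee_pos: [471.2, 129.9, 251.6]
eef_rot: [0.979, 0.206, -0.001, 0.0]
ft_force: [0.7, 0.3, -0.4]
finger_gap: 0.001
grip_force: 0.0
```

```bash
python3 s.py wrist w4; python3 - <<'E'
from h import *
from cell import optics
c=optics.camera_params("wrist");p=cv2.imread("pics/w4.png");d=np.load("last.npy")
X=cloud(p,d,c["mtx"],c["world_from_camera"])
S=np.stack([(X[...,:2]-[591,184.5])@[-.9157,-.4019],(X[...,:2]-[591,184.5])@[.4019,-.9157],X[...,2]],-1)
H,s,V=cv2.split(cv2.cvtColor(p,cv2.COLOR_BGR2HSV))
m=(d>0)&(abs(S[...,0])<110)&(abs(S[...,1])<60)&(S[...,2]>70)&(S[...,2]<150)&(H>40)&(H<90)&(s>80)
q=S[m];print(len(q),np.percentile(q,[2,50,98],axis=0).round(1));print(np.polyfit(q[:,0],q[:,2],1))
y=(d>0)&(abs(H.astype(int)-28)<8)&(s>150)&(abs(X[...,2]-12)<15)
print(cv2.minAreaRect(X[y][:,:2].astype(np.float32)))
E
```

```text
8.8833 [471.2 129.9 251.6] [ 0.979  0.206 -0.001  0.   ] [ 0.7  0.3 -0.4] 0.0011972887697846647
stand x of tcp 131.63865797753937 lateral -1.8273548349668605
4971 [[-53.4 -51.4  91.6]
 [-32.8   1.   93.2]
 [-18.3  53.8  94.8]]
[1.73960589e-03 9.33092860e+01]
((591.1491088867188, 184.14212036132812), (164.1326141357422, 140.7479705810547), 23.73883628845215)
```

View pics/w4.png

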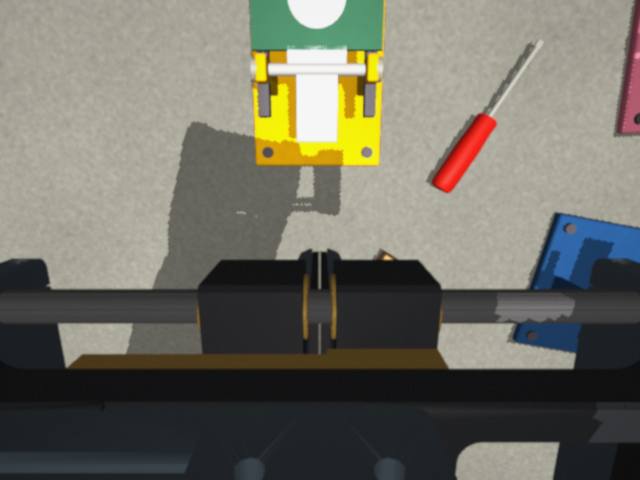

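The green face with its white disc, at (317,10), is up and flat: its slope is 0.002 rad at z≈93. The stand is still at (591,184), and the robot is touching nothing, so I'm handing in.

```bash
python3 -c "
from cell import robot
print(robot.close_job())"
```

```text
the job is handed in; nothing more can be done
None
```

The yellow stand's paddle now lies flat on its other side with the green face up, the stand measured where it was at the start, and I handed the job in at about 9 s on the robot's clock.

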